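# Shut and latch the packed instrument case

## Robot

A 6-joint arm with a two-finger parallel gripper is mounted at the origin on the work surface. World frame = base frame: x ahead of the robot, y to its left, z up, the work surface at z = 0. Lengths are in m, angles in rad, forces in N, time in s.
With the tool pointing down it reaches from about 0.375 to 0.9 m from the base axis. Payload 3.1 kg.
Tool frame: the origin (TCP) lies on the centre line of the jaws, within the pads' length; the fingertips stand arm.tip_reach ahead of it and the grasp point (between the pads) lies 5 mm behind it (arm.tip_reach is the distance from the TCP to the fingertips, in m); z points along the fingers, y is the line along which they close (so a half turn about z gives the same grasp; the last joint's range is limited). The gripper opens to 87 mm and grips with 3 to 60 N. Pads are 19 mm wide; open, the fingers measure 117 mm over their backs; the gripper's body (75 mm by 190 mm) begins 51 mm behind the grasp point.
Start: joints at [-1.347, 0.527, 1.433, -0, 1.181, -0.178], TCP at [0.244, -0.575, 0.237] pointing down, gripper open.
Joint ranges: [-3.08, 3.08], [-0.75, 2.2], [0.22, 2.44], [-1.43, 4.57], [0, 2.65], [-2.85, 2.85]. Speed limits (rad/s): [2.79, 2.79, 3.14, 3.14, 3.14, 3.14].

## Interface

Orientations are given as a unit quaternion [w, x, y, z].
In Python, from plant import arm gives the robot as it stands.
- The arm moves only by the tool arm_command, never from a script. Its argument "series" is one flat list of numbers, 5 for each row, row after row: the shift along the world's x, y, z in mm, then the turn about the world's z in degrees, then the opening in per cent of the stroke, from 0 (shut) to 100 (fully open). In form: [x, y, z, yaw, claw, x, y, z, yaw, claw, ...]. A call has exactly 10 rows; each row is the pose to reach, as a shift and turn from the pose commanded when the call began; what a row does not reach only later rows make up. A row lasts 1/10 s, in which the tool goes at most 50 mm and 8.59 degrees, less where a joint would pass 70% of its speed; a pose out of reach is approached as far as the arm can. A call with a gripper value outside its range is refused whole. The fingers move at their own pace and stop on an object; "force" is the grip in N (left out, the last holds). Time passes only in rows, so rows that repeat a pose let the fingers close, or fill a call up. It gives the time, the measured TCP pose, the force, the opening and the grip force at its end, in the units of the state.
- arm.get_obs(): the state, without advancing time (a new reading comes with each control period).
- arm.capture(name): name is "scene" or "top" or "wrist"; returns a dict with "color" (384x512x3 uint8, red, green, blue), "intrinsics" (3x3 intrinsics, pixels), "R" (3x3) and "t" (3): a world point X has camera coordinates R X + t. Camera axes: x right, y down, z forward; pixel columns grow to the right and rows downward; lengths in m; the calibration is good to about 2 mm. A picture is of the moment at which its call begins. There is no depth.
- arm.sign_off(): hands the job in; it is judged then, once.
The state is a dict: "time_s": time; "joint_pos": joint angles; "dq": joint speeds; "tau": joint torques, N m; "position": TCP position; "orientation": TCP orientation; "ft_force": force on the tool from outside, world axes, zero at the start; "torque": the same for the moment, N m; "finger_gap": finger opening in m; "gripper_force": force on a finger pad.
Only numpy, scipy, OpenCV 4.12 (cv2) and the standard library are available. Lean on these libraries where they do the work, as an engineer would, in place of code of your own. Each camera call takes 0.05 s, during which the arm holds its last target. There are 200 camera calls.

## Task

Two instrument cases stand open on the lab bench; one has its yellow force gauge back in the foam, the other is empty. Shut the packed case gently with the fingertips, gripping nothing: push its lid down until it is fully shut, then push both front latches in until they lie flat against the case. Leave the empty case open and everything else where it is.

Things in the scene. Friction and masses are not known exactly. Their poses are not given: they have to be found in the camera images.
- case_packed: The packed case (yellow gauge and steel rod in its foam), to be shut. Charcoal hard case, 165 (x) x 210 (y) x 98 mm high when shut; it does not slide. Origin: centre of its underside, z up. Hinge on the +x side, latches on the -x side (front). The rim is 62 mm above the bench, the lid 36 mm high. A carry handle lies on the front between the latches, below 45 mm, 14 mm proud.
- packed_lid (a joint): Lid angle, rad: 0 shut, 1.57 straight up; starts at 1.1 to 1.5. Hinge line along the case's y, 88.5 mm to +x of its origin, 62 mm above the bench. The hinge is stiff (0.5 N m friction) and the 0.3 kg lid stays where it is left. Its flat outer face lies 36 mm off the plane of hinge and rim and reaches from 6 to 171 mm from the hinge line.
- packed_lid_edge (a point): Middle of the front edge of the packed case's lid, on its outer face, 171 mm from the hinge along the lid. Turns with the lid (x along the lid towards the hinge, z out of the outer face).
- packed_latch_left (a joint): Angle of the light-grey left latch, rad: 0 flat on the case front (pointing down), 1.57 sticking straight out; starts at 0.9 to 1.5. A plate 36 mm wide (y), 6 mm thick, reaching 40 mm from its pivot on the lid at y +62 mm; with the lid shut the pivot is 89.5 mm to -x of the case's origin, 78 mm above the bench. It stays where left (0.09 N m friction, 3 N near its end).
- packed_latch_left_end (a point): Middle of the free end of the packed case's left latch (the +y one), 40 mm from its pivot.
- packed_latch_right (a joint): Angle of the light-grey right latch, rad: 0 flat on the case front (pointing down), 1.57 sticking straight out; starts at 0.9 to 1.5. A plate 36 mm wide (y), 6 mm thick, reaching 40 mm from its pivot on the lid at y -62 mm; with the lid shut the pivot is 89.5 mm to -x of the case's origin, 78 mm above the bench. It stays where left (0.09 N m friction, 3 N near its end).
- packed_latch_right_end (a point): Middle of the free end of the packed case's right latch (the -y one), 40 mm from its pivot.
- case_open: The other case, of the same make, size and axes, with empty foam pockets, its lid and latches open too; to be left open. Origin: centre of its underside.
- open_lid (a joint): Lid angle of the other case, measured in the same way; leave it as it is.
- open_lid_edge (a point): Middle of the front edge of the other case's lid, on its outer face.
- gauge_mid (a point): Centre of the yellow force gauge (64 x 130 x 28 mm) that lies in the foam of the packed case. Its top is 46 mm above the bench, below the rim.
- rod_mid (a point): Centre of the steel extension rod (16 x 88 x 16 mm) in the foam of the packed case.
- gauge_out_mid (a point): Centre (14 mm up) of the other yellow force gauge (64 x 130 x 28 mm), lying on the bench.
- rod_out_mid (a point): Centre (8 mm up) of the other steel rod (16 x 88 x 16 mm), lying on the bench to the left of the cases.
- weight_mid (a point): Centre of a brass 500 g weight, 48 mm across, 70 mm tall, standing on the bench.
- bottle_mid (a point): Centre of a white cleaner bottle with blue cap, 52 mm across, 130 mm tall, standing behind the cases.
- sample_mid (a point): Centre of an aluminium tube sample, 60 mm across, 50 mm tall, standing on end.

How it is judged:
On the way, in this order (a step that is already met when the one before it is completed fails the run):
1. the packed case's lid is fully down (value of joint packed_lid below 0.035 rad), for 0.2 s.
2. both of its latches are in (value of joint each of packed_latch_left, packed_latch_right below 0.12 rad and value of joint packed_lid below 0.035 rad), for 0.2 s.
At the end, for the whole second after the job is handed in: The packed case's lid is shut (within 0.035 rad, 6 mm at its edge), both its latches are flat on the front (within 0.12 rad, 5 mm at their ends), its gauge and rod and the other lid's edge are within 15 mm of where they were, and nothing on the bench has moved more than 20 mm (all of step 2 and distance of each of gauge_mid, rod_mid, open_lid_edge from where it was at the start of the episode below 0.015 m and distance of each of gauge_out_mid, rod_out_mid, weight_mid, bottle_mid, sample_mid from where it was at the start of the episode below 0.02 m); the robot touches nothing.
It fails at once if a thing on the bench (gauge, rod, weight, bottle or sample) is lifted, or moved by more than 20 mm (distance of any of gauge_out_mid, rod_out_mid, weight_mid, bottle_mid, sample_mid from where it was at the start of the episode above 0.02 m).
It fails at once if the gauge or rod in the packed case is lifted or moved by more than 15 mm (distance of any of gauge_mid, rod_mid from where it was at the start of the episode above 0.015 m).
It fails at once if the other case's lid is moved by more than 15 mm at its edge (distance of open_lid_edge from where it was at the start of the episode above 0.015 m).
It fails at once if a latch is folded in while the lid is still up, so that it would be trapped in the gap (value of joint packed_lid above 0.15 rad and value of joint any of packed_latch_left, packed_latch_right below 0.4 rad).
It fails at once if the packed case is gripped or forced: the fingers bear on it with over 80 N (contact force between the fingers and case_packed above 80 N).
It also fails if it takes over 64 s, if anything falls off the work surface, if the arm or the gripper's body presses on something with over 40 N, if the wrist force passes 120 N, or if a joint passes its speed limit or range.

## Working session

There is one attempt and no reset: what is moved stays moved. The work goes in short steps, Python scripts to look and compute and a tool call to move; the robot and the scene stay as the last step left them, time stands still between calls to the robot, and variables do not carry over. Pictures are saved under pics/ and viewed, at most 10 in all, crops included, and the job is handed in when it is done.

Besides the shell and the picture viewer there is one more tool, called after ">>>" in YAML: its name, and indented under it one key for each argument. arm_command: Moves the arm, as the interface text tells. Its arguments: {"type":"object","properties":{"series":{"type":"array","items":{"type":"number"}},"force":{"type":"number"}},"required":["series"]}

```bash
mkdir -p pics; cat > h.py <<'E'
import numpy as np,cv2
from plant import arm
def cap(n,save=None,scale=1.5):
    c=arm.capture(n)
    if save: cv2.imwrite('pics/'+save,cv2.resize(cv2.cvtColor(c['color'],cv2.COLOR_RGB2BGR),None,fx=scale,fy=scale))
    return c
def ray(c,u,v):
    R,t=np.array(c['R']),np.array(c['t']);return -R.T@t, R.T@np.linalg.solve(np.array(c['intrinsics']),[u,v,1])
def onz(c,u,v,z):
    o,d=ray(c,u,v);return o+d*(z-o[2])/d[2]
def proj(c,X):
    p=np.array(c['intrinsics'])@(np.array(c['R'])@np.array(X)+np.array(c['t']));return p[:2]/p[2]
E
python3 - <<'E'
from h import *
for n in('scene','top'):
    c=cap(n,n+'0.png');print(n,ray(c,256,192))
o=arm.get_obs();print(o['time_s'],o['position'],o['orientation'],o['finger_gap'],arm.tip_reach,o['ft_force'])
E
```

```text
scene (array([0.48206538, 0.7447769 , 0.86778478]), array([ 0.06655137, -0.67903579, -0.73121304]))
top (array([ 0.28015271, -0.01368859,  1.47485989]), array([ 0.1895288 ,  0.00931937, -0.98186245]))
0.1 [ 0.24431615 -0.57457226  0.23565427] [-9.88080641e-04  9.79884076e-01  1.99565077e-01 -2.99515540e-05] 0.08709631313681894 0.014 [ 0.04613373  0.13826173 -0.18412486]
```

View pics/scene0.png

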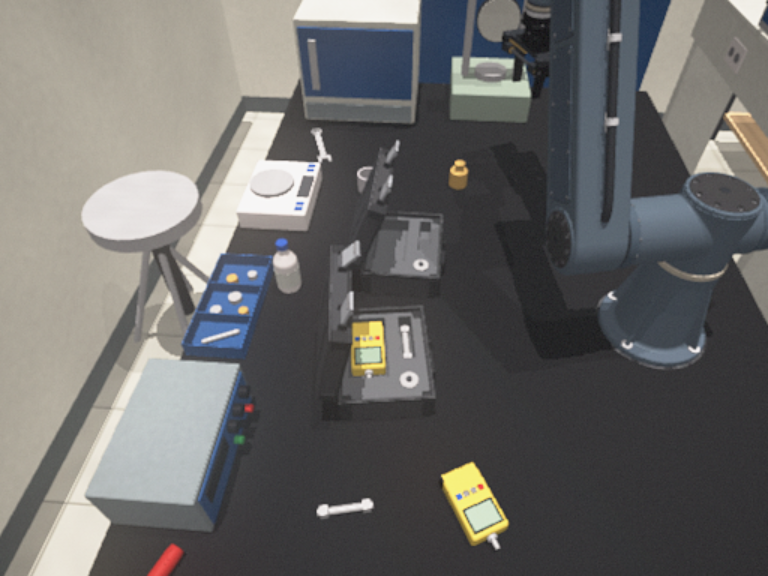

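View pics/top0.png

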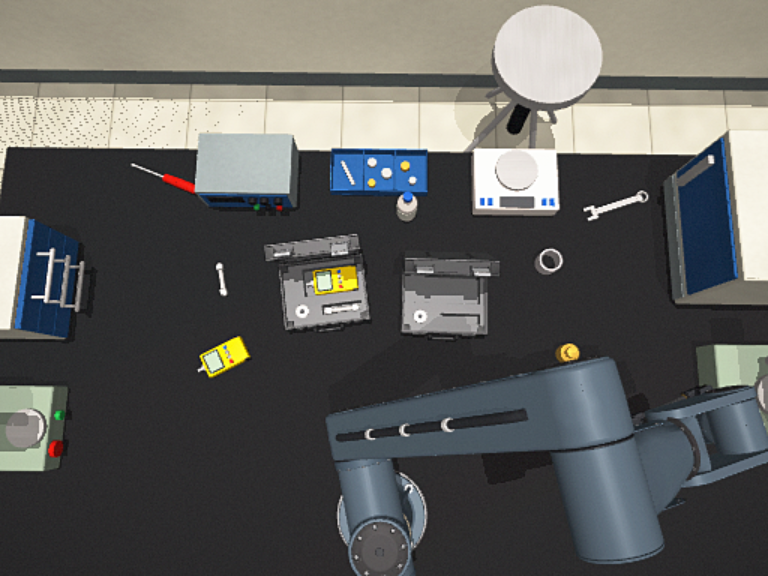

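The top view shows the packed case near (325,290), yawed by several degrees, with its open lid at (315,247). The empty case is near (445,297). I'll zoom in on the packed case.

```bash
python3 - <<'E'
from h import *
a=cap('top')['color'][145:235,165:340];b=cap('scene')['color'][90:285,210:310]
f=lambda x,s:cv2.convertScaleAbs(cv2.resize(x[:,:,::-1],None,fx=s,fy=s,interpolation=cv2.INTER_CUBIC),alpha=1.8,beta=10)
A=f(a,4.5)[:, :787];cv2.imwrite('pics/topc.png',A)
B=f(b,3);cv2.imwrite('pics/scenec.png',B)
E
```

```text
(no output)
```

View pics/topc.png

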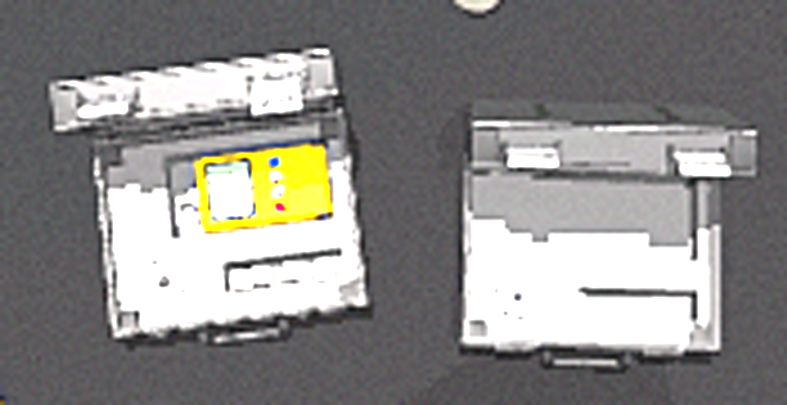

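View pics/scenec.png

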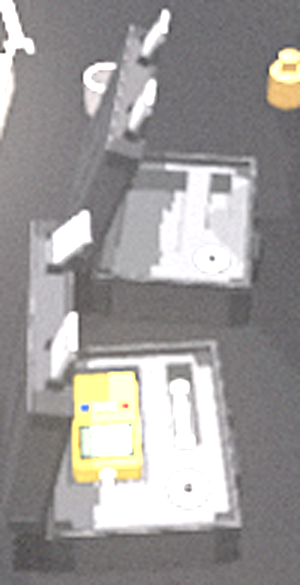

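The top crop shows the packed case's front rim corners at (116,338) and (368,303). Its lid's upper edge runs from (50,82) to (332,50) on the outer side, and from (58,130) to (338,96) on the inner side. In the scene crop the lid's top outer edge starts near (30,220), with the latches at (70,238) and (64,350).

```bash
cat >> h.py <<'E'
def top2(x,y): return 165+x/4.5,145+y/4.5
def sc2(x,y): return 210+x/3,90+y/3
def place(o,yaw,p):
    c,s=np.cos(yaw),np.sin(yaw);return np.array([o[0]+c*p[0]-s*p[1],o[1]+s*p[0]+c*p[1],p[2]])
def lid(o,yaw,a,r,y,h): # r along lid, h off plane outward
    return place(o,yaw,[.0885-r*np.cos(a)+h*np.sin(a),y,.062+r*np.sin(a)+h*np.cos(a)])
E
python3 - <<'E'
from h import *
T=cap('top');S=cap('scene')
for nm,pts in(('packed',((116,338),(368,303))),('open',((462,350),(718,354)))):
    L,R=[onz(T,*top2(*p),.062) for p in pts]
    d=L-R;w=np.linalg.norm(d);yaw=np.arctan2(-d[0],d[1]);m=(L+R)/2
    o=place(m,yaw,[.0825,0,0]);print(nm,L,R,w,np.degrees(yaw),o)
    for a in(1.1,1.2,1.3,1.4,1.5):
        print(a,*[np.round((proj(T,lid(o,yaw,a,.171,y,h))-[165,145])*4.5) for y in(.105,-.105) for h in(.036,0)],*[np.round((proj(S,lid(o,yaw,a,.171,y,h))-[210,90])*3) for y in(.105,-.105) for h in(.036,0)])
for pts in (((97,150),(350,112)),):print([onz(T,*top2(*p),.062) for p in pts])
def blob(c,lo,hi,z,roi=None):
    h=cv2.cvtColor(c['color'],cv2.COLOR_RGB2HSV);m=cv2.inRange(h,lo,hi)
    n,_,st,ce=cv2.connectedComponentsWithStats(m)
    for i in range(1,n):
        if st[i,4]>40: print(st[i],onz(c,*ce[i],z))
blob(T,(22,150,100),(35,255,255),.046)
E
```

```text
packed [0.44313985 0.24101039 0.062     ] [0.47504221 0.03308089 0.062     ] 0.21036263090334512 8.722797954904676 [0.54063681 0.14955711 0.        ]
1.1 [ 59. 145.] [ 67. 191.] [339. 107.] [345. 153.] [ 89. 408.] [132. 418.] [ 81. 219.] [118. 231.]
1.2 [ 55. 122.] [ 64. 169.] [335.  84.] [342. 131.] [ 66. 406.] [112. 414.] [ 62. 217.] [100. 226.]
1.3 [52. 99.] [ 60. 147.] [332.  61.] [339. 109.] [ 43. 406.] [ 90. 411.] [ 42. 216.] [ 82. 222.]
1.4 [50. 76.] [ 57. 124.] [329.  39.] [336.  86.] [ 19. 407.] [ 68. 409.] [ 22. 217.] [ 63. 220.]
1.5 [48. 54.] [ 54. 101.] [326.  17.] [333.  64.] [ -4. 410.] [ 45. 409.] [  2. 219.] [ 43. 219.]
open [ 0.43690099 -0.04531568  0.062     ] [ 0.43633494 -0.25675351  0.062     ] 0.21143858823836384 -0.15338788403971038 [ 0.51911767 -0.15125546  0.        ]
1.1 [470. 157.] [469. 203.] [753. 161.] [750. 208.] [133. 151.] [167. 166.] [151.  28.] [180.  42.]
1.2 [471. 133.] [470. 181.] [753. 137.] [751. 185.] [115. 147.] [150. 159.] [135.  24.] [166.  36.]
1.3 [471. 110.] [470. 158.] [753. 114.] [752. 162.] [ 96. 144.] [133. 154.] [119.  22.] [151.  31.]
1.4 [471.  87.] [470. 135.] [753.  91.] [752. 139.] [ 78. 143.] [116. 150.] [103.  21.] [136.  28.]
1.5 [471.  65.] [471. 112.] [752.  69.] [752. 117.] [ 60. 143.] [ 98. 147.] [87. 22.] [120.  25.]
[array([0.60234721, 0.26439839, 0.062     ]), array([0.63816619, 0.05141026, 0.062     ])]
[208 177  31  20 312] [0.57746521 0.11536685 0.046     ]
[133 224  34  28 347] [0.38228849 0.38618277 0.046     ]
[374 229  12  11  49] [ 0.40528324 -0.46379529  0.046     ]
```

Measured: packed case origin is about (0.541, 0.150), yaw 8.7°, lid angle about 1.36. Rim width comes to 210 mm, as it should, and the lid edge fits in both views. I'll move over to behind the lid with the fingers closed and the tool's y along the case's y.

>>> arm_command:
  series: [0,0,45,0,0,10,15,85,-2,0,30,50,120,-4,0,52,90,130,-6,0,74,128,130,-8,0,97,166,130,-10,0,120,205,130,-12,0,142,243,130,-14,0,165,282,130,-14.3,0,187,320,130,-14.3,0]
  force: 10

```text
time_s: 1.3
position: [0.4321, -0.2534, 0.3667]
orientation: [0.0, 0.997, 0.076, 0.0]
ft_force: [1.6, -0.4, 0.8]
finger_gap: 0.0148
gripper_force: 0.0
```

>>> arm_command:
  series: [22,38,0,0,0,45,77,0,0,0,67,115,0,0,0,90,154,0,0,0,112,192,0,0,0,135,231,0,0,0,157,269,0,0,0,180,308,0,0,0,202,346,0,0,0,225,385,0,0,0]

```text
time_s: 2.3
position: [0.657, 0.1315, 0.3665]
orientation: [0.0, 0.997, 0.076, -0.0]
ft_force: [0.8, -1.0, -0.1]
finger_gap: 0.0002
gripper_force: 0.0
```

>>> arm_command:
  series: [12,20,0,0,0,23,40,0,0,0,23,40,0,0,0,23,40,0,0,0,23,40,0,0,0,23,40,0,0,0,23,40,0,0,0,23,40,0,0,0,23,40,0,0,0,23,40,0,0,0]

```text
time_s: 3.3
position: [0.6794, 0.1696, 0.3666]
orientation: [-0.0, 0.997, 0.076, 0.0]
ft_force: [-0.5, 1.0, -0.0]
finger_gap: 0.0006
gripper_force: 0.0
```

```bash
python3 - <<'E'
from h import *
from scipy.spatial.transform import Rotation as R
o=arm.get_obs();print(o['time_s'],o['position'],o['finger_gap'],o['ft_force']);q=o['orientation'];print(R.from_quat(np.r_[q[1:],q[0]]).as_matrix().round(3))
a=cap('scene')['color'][90:290,190:340];b=cap('top')['color'][120:240,150:260];b=cv2.resize(b,None,fx=200/120,fy=200/120)
cv2.imwrite('pics/s1.png',cv2.convertScaleAbs(cv2.resize(np.hstack([a,b])[:,:,::-1],None,fx=2.3,fy=2.3),alpha=1.7))
E
```

```text
3.3 [0.67941489 0.16962936 0.36663359] 0.0005957498633248381 [-4.73028283e-01  1.02576727e+00 -9.05949024e-04]
[[ 0.988  0.151  0.   ]
 [ 0.151 -0.988  0.   ]
 [ 0.    -0.    -1.   ]]
```

View pics/s1.png

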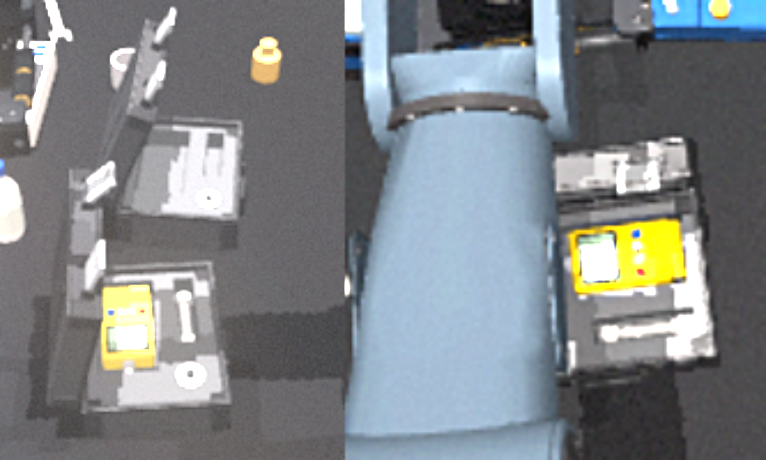

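The yaw now matches the case, and the fingers are behind and above the lid. The scene crop shows the packed lid's edge from (70,170) to (75,310), with nothing touched. Next I'll work out the closing arc.

>>> arm_command:
  series: [0,0,-20,0,0,0,0,-50,0,0,0,0,-80,0,0,0,0,-110,0,0,0,0,-130,0,0,0,0,-146,0,0,0,0,-146,0,0,0,0,-146,0,0,0,0,-146,0,0,0,0,-146,0,0]

```text
time_s: 4.4
position: [0.6803, 0.1699, 0.2222]
orientation: [-0.0, 0.997, 0.076, 0.001]
ft_force: [-0.8, 0.1, 0.5]
finger_gap: 0.0005
gripper_force: 0.0
```

```bash
python3 - <<'E'
from h import *
o=arm.get_obs();p=o['position'];print(p,o['ft_force'])
for a in np.r_[1.4:-.01:-.1]:
    r=.147;x=.0885-r*np.cos(a)+.036*np.sin(a)+.0095;z=.062+r*np.sin(a)+.036*np.cos(a)+.014
    w=place([.5406,.1496],np.radians(8.7),[x,0,z]);print(round(a,1),np.round((w-p)*1000))
T=cap('top');print('bottle',onz(T,271,135,.13))
E
```

```text
[0.68026656 0.16991589 0.22216697] [-0.82496828  0.09311195  0.50842359]
1.4 [-32.  -4.   5.]
1.3 [-47.  -6.   5.]
1.2 [-62.  -8.   4.]
1.1 [-77. -11.   1.]
1.0 [-91. -13.  -3.]
0.9 [-105.  -15.   -9.]
0.8 [-119.  -17.  -16.]
0.7 [-131.  -19.  -24.]
0.6 [-143.  -21.  -33.]
0.5 [-153.  -22.  -44.]
0.4 [-163.  -24.  -56.]
0.3 [-171.  -25.  -68.]
0.2 [-178.  -26.  -82.]
0.1 [-184.  -27.  -96.]
-0.0 [-188.  -28. -110.]
bottle [ 0.75511846 -0.05332492  0.13      ]
```

>>> arm_command:
  series: [-15,-2,2,0,0,-32,-4,5,0,0,-47,-6,5,0,0,-62,-8,4,0,0,-77,-11,1,0,0,-91,-13,-3,0,0,-105,-15,-9,0,0,-112,-16,-12,0,0,-119,-17,-16,0,0,-119,-17,-16,0,0]

```text
time_s: 5.45
position: [0.5598, 0.1527, 0.2045]
orientation: [0.0, 0.997, 0.076, -0.0]
ft_force: [0.6, 0.3, 0.1]
finger_gap: 0.0004
gripper_force: 0.3
```

```bash
python3 - <<'E'
from h import *
o=arm.get_obs();print(o['position'],o['ft_force'])
a=cap('scene')['color'][90:290,190:340]
cv2.imwrite('pics/s2.png',cv2.convertScaleAbs(cv2.resize(a[:,:,::-1],None,fx=2.8,fy=2.8),alpha=1.7))
E
```

```text
[0.55978658 0.15274111 0.20449499] [0.58870573 0.26688154 0.13765509]
```

View pics/s2.png

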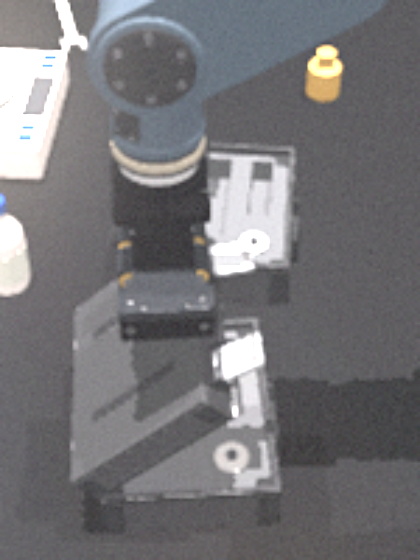

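The lid is about half shut and following the fingertips, and the latches are still sticking out at (240,355) and (225,405). I'll continue the arc.

>>> arm_command:
  series: [-12,-2,-8,0,0,-24,-4,-17,0,0,-34,-5,-28,0,0,-44,-7,-40,0,0,-52,-8,-52,0,0,-59,-9,-66,0,0,-65,-10,-80,0,0,-69,-11,-89,0,0,-69,-11,-94,0,0,-69,-11,-94,0,0]

```text
time_s: 6.5
position: [0.4902, 0.1416, 0.1123]
orientation: [0.0, 0.997, 0.076, -0.002]
ft_force: [-5.9, -1.3, 16.6]
finger_gap: 0.0004
gripper_force: 8.5
```

>>> arm_command:
  series: [0,0,-1,0,0,0,0,-2,0,0,0,0,-3,0,0,0,0,-4,0,0,0,0,-4,0,0,0,0,-4,0,0,0,0,-4,0,0,0,0,-4,0,0,0,0,-4,0,0,0,0,-4,0,0]

```text
time_s: 7.5
position: [0.4902, 0.1416, 0.1119]
orientation: [0.0, 0.997, 0.077, -0.001]
ft_force: [-11.1, -2.7, 45.8]
finger_gap: 0.0006
gripper_force: 22.7
```

The fingertip height of 97.9 mm matches the 98 mm shut height, so the lid is down. I'll lift and move out over the left latch.

>>> arm_command:
  series: [0,0,20,0,0,0,0,50,0,0,-20,12,60,0,0,-45,27,60,0,0,-65,40,60,0,0,-83,51,60,0,0,-83,51,60,0,0,-83,51,60,0,0,-83,51,60,0,0,-83,51,60,0,0]

```text
time_s: 8.5
position: [0.4098, 0.1924, 0.1666]
orientation: [0.0, 0.997, 0.076, 0.0]
ft_force: [-0.2, 0.1, -0.3]
finger_gap: 0.0006
gripper_force: 0.0
```

```bash
python3 - <<'E'
from h import *
o=arm.get_obs();p=o['position'];print(p,o['ft_force'])
print(p-place([.5406,.1496],np.radians(8.7),[-.125,.062,0]))
cap('wrist','w1.png',1)
a=cap('scene')['color'][150:300,200:320]
cv2.imwrite('pics/s3.png',cv2.convertScaleAbs(np.hstack([cv2.resize(a[:,:,::-1],(307,384)),cv2.imread('pics/w1.png')[:,:480]]),alpha=1.7))
E
```

```text
[0.40976104 0.19243364 0.16656384] [-0.15160343  0.14704249 -0.26928731]
[0.00210095 0.00045463 0.16656384]
```

View pics/s3.png

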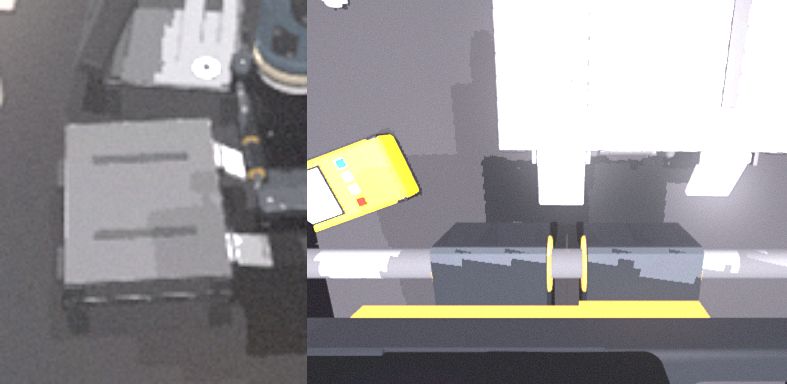

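The case is shut. In the wrist view the left latch (560,175) is lined up with the closed fingers (565,260), and the right latch is at (720,170). I'll fold the left latch now: down, then in.

>>> arm_command:
  series: [-2,0,-25,0,0,-2,0,-45,0,0,-2,0,-58,0,0,-2,0,-68,0,0,-2,0,-78,0,0,-2,0,-88,0,0,-2,0,-97,0,0,-2,0,-105,0,0,-2,0,-105,0,0,-2,0,-105,0,0]

```text
time_s: 9.6
position: [0.4061, 0.1928, 0.0612]
orientation: [0.0, 0.997, 0.076, -0.001]
ft_force: [-0.5, 0.2, -0.1]
finger_gap: 0.0006
gripper_force: 0.3
```

>>> arm_command:
  series: [4,0.6,0,0,0,8,1.2,0,0,0,12,1.8,0,0,0,16,2.4,0,0,0,18,2.7,0,0,0,20,3,0,0,0,22,3.3,0,0,0,23,3.5,0,0,0,23,3.5,0,0,0,23,3.5,0,0,0]

```text
time_s: 10.6
position: [0.4298, 0.1963, 0.0616]
orientation: [-0.0, 0.997, 0.076, 0.0]
ft_force: [-2.2, 0.2, -2.2]
finger_gap: 0.0006
gripper_force: 1.1
```

>>> arm_command:
  series: [1,0.2,0,0,0,2,0.3,0,0,0,3,0.5,0,0,0,4,0.6,0,0,0,5,0.8,0,0,0,5,0.8,0,0,0,5,0.8,0,0,0,5,0.8,0,0,0,5,0.8,0,0,0,5,0.8,0,0,0]

```text
time_s: 11.6
position: [0.432, 0.1967, 0.0613]
orientation: [0.0, 0.997, 0.076, -0.003]
ft_force: [-6.0, -1.2, 0.0]
finger_gap: 0.0006
gripper_force: 3.1
```

>>> arm_command:
  series: [1,0.2,0,0,0,2,0.3,0,0,0,3,0.5,0,0,0,4,0.6,0,0,0,5,0.8,0,0,0,6,0.9,0,0,0,6,0.9,0,0,0,6,0.9,0,0,0,6,0.9,0,0,0,6,0.9,0,0,0]

```text
time_s: 12.6
position: [0.4322, 0.1967, 0.0605]
orientation: [0.001, 0.997, 0.076, -0.009]
ft_force: [-12.7, -2.5, 2.1]
finger_gap: 0.0005
gripper_force: 6.7
```

```bash
python3 - <<'E'
from h import *
o=arm.get_obs();p=o['position'];print(p,o['ft_force']);y=np.radians(8.7);d=p-[.5406,.1496,0]
print(d[0]*np.cos(y)+d[1]*np.sin(y),-d[0]*np.sin(y)+d[1]*np.cos(y))
E
```

```text
[0.4321988  0.19672044 0.06053994] [-12.74433909  -2.46632418   2.12719773]
-0.1000264474200699 0.06297512595160563
```

The left latch stopped hard with the finger face 90.5 mm out, so it's flat. Next I'll back off, rise, and cross to the right latch.

>>> arm_command:
  series: [-15,-2,0,0,0,-34,-5,0,0,0,-44,-7,10,0,0,-44,-7,50,0,0,-44,-7,90,0,0,-36,-40,105,0,0,-29,-75,105,0,0,-22,-105,105,0,0,-15,-128,105,0,0,-15,-128,105,0,0]

```text
time_s: 13.6
position: [0.4293, 0.0675, 0.1681]
orientation: [0.001, 0.997, 0.074, 0.004]
ft_force: [-0.3, 1.0, -0.8]
finger_gap: 0.0007
gripper_force: 0.0
```

```bash
python3 - <<'E'
from h import *
o=arm.get_obs();p=o['position'];print(p,o['ft_force'])
print(p-place([.5406,.1496],np.radians(8.7),[-.125,-.062,0]))
c=cap('wrist');a=cap('scene')['color'][150:300,200:320]
cv2.imwrite('pics/s4.png',cv2.convertScaleAbs(np.hstack([cv2.resize(a,(307,384)),c['color'][:,:480]])[:,:,::-1],alpha=1.3))
E
```

```text
[0.42927689 0.06748821 0.16813842] [-0.25683231  1.03416259 -0.78247803]
[ 0.00286046 -0.00191757  0.16813842]
```

View pics/s4.png

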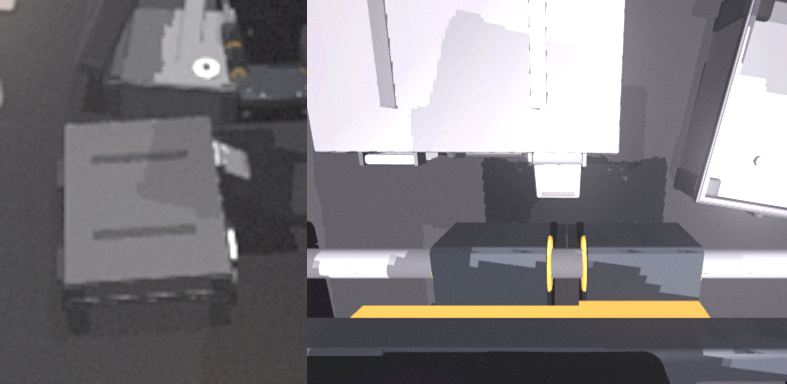

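The left latch lies flat at (232,245) in the scene half. The right latch (557,175) lines up with the fingers (567,260), about 2–3 mm off. I'll repeat the same push.

>>> arm_command:
  series: [-2,2,-25,0,0,-2,2,-45,0,0,-2,2,-58,0,0,-2,2,-68,0,0,-2,2,-78,0,0,-2,2,-88,0,0,-2,2,-97,0,0,-2,2,-105,0,0,-2,2,-105,0,0,-2,2,-105,0,0]

```text
time_s: 14.7
position: [0.4232, 0.072, 0.0613]
orientation: [-0.0, 0.997, 0.076, -0.0]
ft_force: [-0.2, -0.2, -0.3]
finger_gap: 0.0001
gripper_force: 0.3
```

>>> arm_command:
  series: [4,0.6,0,0,0,8,1.2,0,0,0,12,1.8,0,0,0,16,2.4,0,0,0,18,2.7,0,0,0,20,3,0,0,0,22,3.3,0,0,0,24,3.6,0,0,0,25,3.8,0,0,0,26,3.9,0,0,0]

```text
time_s: 15.7
position: [0.4493, 0.0759, 0.0615]
orientation: [-0.0, 0.997, 0.076, -0.0]
ft_force: [-4.1, -1.3, -1.9]
finger_gap: 0.0006
gripper_force: 2.3
```

>>> arm_command:
  series: [1,0.2,0,0,0,2,0.3,0,0,0,3,0.5,0,0,0,4,0.6,0,0,0,5,0.8,0,0,0,6,0.9,0,0,0,6,0.9,0,0,0,6,0.9,0,0,0,6,0.9,0,0,0,6,0.9,0,0,0]

```text
time_s: 16.7
position: [0.4495, 0.0761, 0.061]
orientation: [-0.0, 0.997, 0.076, -0.006]
ft_force: [-12.0, -7.8, 2.3]
finger_gap: 0.0007
gripper_force: 6.3
```

>>> arm_command:
  series: [-15,-2,0,0,0,-34,-5,0,0,0,-44,-7,10,0,0,-44,-7,50,0,0,-44,-7,90,0,0,-40,15,120,0,0,-40,40,140,0,0,-40,60,150,0,0,-40,60,150,0,0,-40,60,150,0,0]

```text
time_s: 17.7
position: [0.4164, 0.1369, 0.2125]
orientation: [0.0, 0.997, 0.077, 0.002]
ft_force: [-0.1, 0.1, -0.1]
finger_gap: 0.0003
gripper_force: 0.0
```

```bash
python3 - <<'E'
from h import *
c=cap('wrist');a=cap('scene')['color'][150:300,200:320]
cv2.imwrite('pics/s5.png',cv2.convertScaleAbs(np.hstack([cv2.resize(a,(307,384)),c['color'][:,:480]])[:,:,::-1],alpha=1.3))
E
```

```text
(no output)
```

View pics/s5.png

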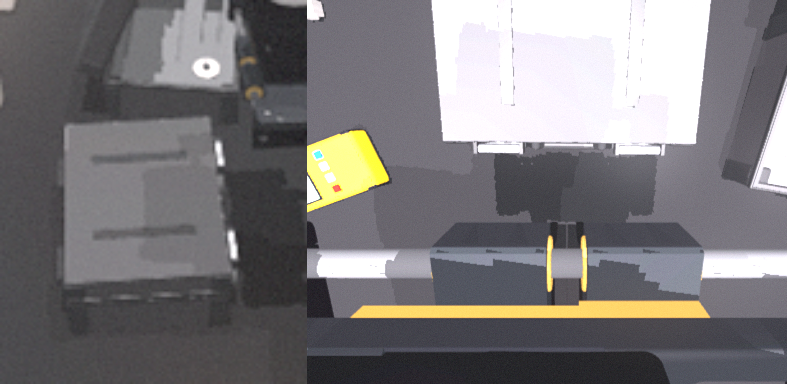

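Both latches lie flat and look alike, at (500,148) and (640,149) in the wrist half. The lid is down and the robot is clear, so I'll hand it in.

```bash
python3 -c "
from plant import arm
print(arm.sign_off())"
```

```text
the job is handed in; nothing more can be done
None
```

The packed case is shut with both latches pushed flat, nothing on the bench or the empty case was touched as far as I could see, and the job was handed in at about 18 s of the 64 s allowed (no verdict came back).

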